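# Press a connector home with one turn of the bench press hand wheel

### The job

The white connector under the bench screw press still stands one screw turn proud of its circuit board. With the fingertips, push the hand wheel round by its upright red handle exactly one full turn clockwise (seen from above), so that the handle ends back where it started and the connector is pressed home, and go no further, or the board cracks. Only push the handle, never take it between the fingers; then leave it, and leave everything else on the bench where it is.

Things in the scene. Friction and masses are not known exactly. Their poses are not given: they have to be found in the camera images.
- press: blue bench screw press, bolted down: bed 200 (x) x 240 (y) x 25 high, two steel columns at y = +-95, crosshead 60 x 232 with its top 150 above the bench, brass nut to 164. Origin: centre of the bed's underside, on the bench and on the screw axis; z up, x away from the robot when its yaw is 0
- press_wheel (a joint): angle of the hand wheel in rad; grows as the wheel turns clockwise seen from above, which drives the screw and ram down 6 mm a turn (the wheel and handle sink with it). It starts within 0.6 rad of 0, not always at 0. Stiff: it needs about 5 to 6 N at the handle, and stays where it is left; stops at -2.5 and 10.5
- wheel_hub (a point): centre of the hand wheel, on its vertical axis, about 195 above the bench at the height of the rim's middle. Bare aluminium wheel, three spokes, 158 over the rim, rim bar 18 thick (its top 9 above this point); hub 38 across, its cap reaching 17 above this point
- handle_mid (a point): point on the axis of the red handle, 70 from the wheel's axis and 48 above wheel_hub. The handle stands straight up from the rim on a 25 wide aluminium boss, spins freely on its own pin, is 24 thick at its middle and 18 at the ends, and reaches from 35 below this point to 35 above it
- ram_tool (a point): underside of the aluminium press tool on the ram, resting on the connector, about 64 above the bench at the start; it only moves up and down with the screw, 6 mm per turn of the wheel. The connector moves with it; its foot is then about 6 above the board, whose top is 45 above the bench
- press_handle: the red handle itself; origin at its foot on its axis, 35 below handle_mid; it spins about its own z, so its yaw means nothing
- spool: reel of solder wire, dark flanges and silver winding, 62 across, 55 high, standing beside the press; origin at its underside. Bystander, not to be moved
- flux: small amber bottle with black cap, 36 across, 85 high, standing beside the press; origin at its underside. Bystander, not to be moved
- driver: screwdriver with yellow handle, 180 long, lying between the press and the robot; origin at its underside. Bystander, not to be moved
- spare: spare white connector, 11 x 60 x 12, lying on the front of the press bed; origin at its underside. Bystander, not to be moved
- tip_tin: low dark tin with brass wool for soldering tips, 72 across, about 58 high; origin at its underside. Bystander, not to be moved
- mug: blue mug, 80 across, 92 high, handle at its +y side; origin at its underside. Bystander, not to be moved
- spare_board: spare green circuit board with dark parts on it, 110 x 150, about 17 high; origin at its underside. Bystander, not to be moved
- power_driver: cordless screwdriver lying on its side, dark green with red trigger, about 175 x 120, 56 high; origin at its underside. Bystander, not to be moved

How it is judged:
By the outcome, as a careful person would: the job done as asked, in the order asked, and still so for the second after the job is handed in, with the robot touching nothing.
It also fails if it takes over 51 s, if anything falls off the work surface, if the arm or the gripper's body presses on something with over 40 N, if the wrist force passes 120 N, or if a joint passes its speed limit or range.

### The arm

A 7-joint arm with a two-finger parallel gripper is mounted at the origin on the work surface. World frame = base frame: x ahead of the robot, y to its left, z up, the work surface at z = 0. Lengths are in m, angles in rad, forces in N, time in s.
With the tool pointing down it reaches from about 0.425 to 0.95 m from the base axis. Payload 4.7 kg.
Tool frame: the origin (TCP) lies between the finger pads, 19 mm behind the fingertips; this is the grasp point; z points along the fingers, y is the line along which they close (so a half turn about z gives the same grasp; the last joint's range is limited). The gripper opens to 87 mm and grips with 3 to 60 N. Pads are 19 mm wide; open, the fingers measure 117 mm over their backs; the gripper's body (75 mm by 190 mm) begins 51 mm behind the grasp point.
Start: joints at [-1.188, 0.469, -0.049, 1.532, 0.024, 1.141, -0.082], TCP at [0.27, 0.619, 0.241] pointing down, gripper open.
Joint ranges: [-2.59, 2.59], [-0.33, 1.99], [-1.39, 1.29], [0.1, 2.45], [-1.04, 4.18], [0.21, 1.99], [-2.66, 2.66]. Speed limits (rad/s): [2.57, 2.57, 3.14, 3.14, 3.14, 3.14, 3.14].

### API

Orientations are given as a unit quaternion [x, y, z, w].
In Python, from rig import * gives the robot as it stands. The module is installed in compiled form; this text tells all that it offers.
- The arm moves only by the tool move_arm, never from a script. Its argument "increments" is a list of rows, each a list of 6 numbers: the shift along the world's x, y, z in cm, then the turn, a rotation vector about the world's x, y, z in rad. In form: [[tx, ty, tz, rx, ry, rz], ...]. A call has 1 to 8 rows; each row is the pose to reach, as a shift and turn from the pose commanded when the call began; what a row does not reach only later rows make up. A row lasts 1/10 s, in which the tool goes at most 50 mm and 8.59 degrees, less where a joint would pass 70% of its speed; a pose out of reach is approached as far as the arm can. A call with a gripper value outside its range is refused whole. "hand" is the closure, from 0 (fully open) to 1 (shut), set as the call begins (left out, the last holds). The fingers move at their own pace and stop on an object; "grip_force" is the grip in N (left out, the last holds). Time passes only in rows, so rows that repeat a pose let the fingers close. It gives the time, the measured TCP pose, the force, the opening and the grip force at its end, in the units of the state.
- observe(): the state, without advancing time (a new reading comes with each control period).
- snapshot(name): name is "side" or "top" or "wrist"; returns the picture (400x640x3 uint8, red, green, blue); there is no depth.
- camera_model(name): a dict with "fov_y" (degrees; the focal length in pixels is half the picture's height over the tangent of half this angle, whatever the lens; pixels are square), "cx", "cy" (the principal point, pixels), "extrinsics" (4x4, takes a point from camera to world coordinates); the wrist camera has in their place "hand_eye" (4x4, takes a point from camera to tool coordinates, whose origin is the TCP and whose axes are the flange's). Camera axes: x right, y up, looking along -z (the intrinsics and any distortion apply to the point x, -y, -z); pixel columns grow to the right and rows downward; lengths in m; the calibration is good to about 2 mm. A picture is of the moment at which its call begins: read the wrist's pose just before it. camera_model takes no time and is no camera call.
- finish_job(): hands the job in; it is judged then, once.
The state is a dict: "time": time; "joint_positions": joint angles; "dq": joint speeds; "joint_efforts": joint torques, N m; "ee_pos": TCP position; "orientation": TCP orientation; "force": force on the tool from outside, world axes, zero at the start; "torque": the same for the moment, N m; "grip_width": finger opening in m; "grip_force": force on a finger pad.
Only numpy, scipy, OpenCV 4.12 (cv2) and the standard library are available. Lean on these libraries where they do the work, as an engineer would, in place of code of your own. Each camera call takes 0.05 s, during which the arm holds its last target. There are 200 camera calls.

## Working session

There is one attempt and no reset: what is moved stays moved. The work goes in short steps, Python scripts to look and compute and a tool call to move; the robot and the scene stay as the last step left them, time stands still between calls to the robot, and variables do not carry over. Pictures are saved under pics/ and viewed, at most 10 in all, crops included, and the job is handed in when it is done.

Besides the shell and the picture viewer there is one more tool, called after "Call:" by a JSON object that holds its "op" and its "data", one argument or row to a line. move_arm: Moves the arm, as the interface text tells. Its arguments: {"type":"object","properties":{"increments":{"type":"array","items":{"type":"array","items":{"type":"number"}}},"hand":{"type":"number"},"grip_force":{"type":"number"}},"required":["increments"]}

```bash
mkdir -p pics; python3 - <<'E'
from rig import *
import cv2,numpy as np
s=observe();print(s)
for n in("side","top"):
    cv2.imwrite(f"pics/{n}0.png",snapshot(n)[:,:,::-1])
for n in("side","top","wrist"):print(n,camera_model(n))
E
```

```text
{'time': 0.0, 'joint_positions': array([-1.18789276,  0.46947488, -0.04860543,  1.53370135,  0.02408013,
        1.14094303, -0.08231238]), 'dq': array([-0.00066072, -0.00048187, -0.00108649, -0.001446  ,  0.00061167,
       -0.0007319 ,  0.00092237]), 'joint_efforts': array([-2.03365926e-04, -5.07991147e+01, -8.11850326e-02, -2.36159188e+01,
       -6.15006359e-02,  3.79695254e-02,  1.81098630e-04]), 'ee_pos': array([0.26993371, 0.6180726 , 0.24017371]), 'orientation': array([ 2.04439865e-01,  9.78878644e-01, -9.54925634e-04, -1.75783864e-04]), 'force': array([ 0.23540341, -0.31820143, -0.49885874]), 'torque': array([ 0.00897241,  0.03059151, -0.01147718]), 'grip_force': 0.0, 'grip_width': 0.08735933370011277}
side {'fov_y': 48.83955958844467, 'cx': 327.62601179616144, 'cy': 203.25976225933582, 'extrinsics': array([[ 0.99801621,  0.0325958 , -0.05386248,  0.43855153],
       [-0.06182354,  0.66905728, -0.740635  , -1.0742855 ],
       [ 0.01189549,  0.7424957 ,  0.6697452 ,  1.09984404],
       [ 0.        ,  0.        ,  0.        ,  1.        ]])}
top {'fov_y': 53.97180518934133, 'cx': 316.7167275453668, 'cy': 201.53239663256477, 'extrinsics': array([[-0.02445564,  0.99367741, -0.10957703,  0.40969265],
       [-0.99969876, -0.02408043,  0.00474642, -0.02007471],
       [ 0.00207775,  0.1096601 ,  0.99396697,  1.3507445 ],
       [ 0.        ,  0.        ,  0.        ,  1.        ]])}
wrist {'fov_y': 62.286537680430875, 'cx': 317.7792233208316, 'cy': 202.30943113951813, 'hand_eye': array([[ 8.51437203e-04,  9.61836293e-01,  2.73624232e-01,
         7.38226883e-02],
       [ 9.99999617e-01, -8.74418039e-04, -3.79713160e-05,
         1.11690112e-03],
       [ 2.02739775e-04,  2.73624160e-01, -9.61836669e-01,
        -1.43300858e-01],
       [ 0.00000000e+00,  0.00000000e+00,  0.00000000e+00,
         1.00000000e+00]])}
```

View pics/side0.png

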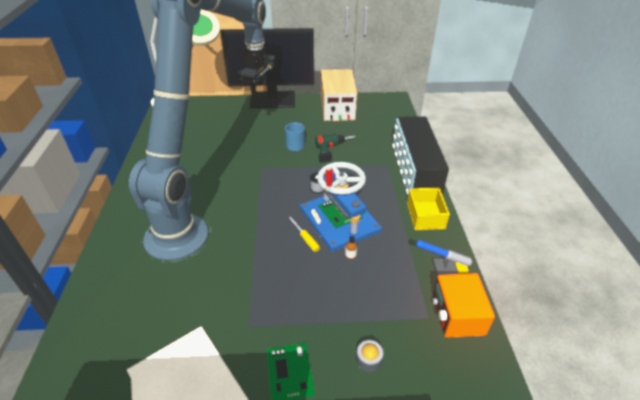

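View pics/top0.png

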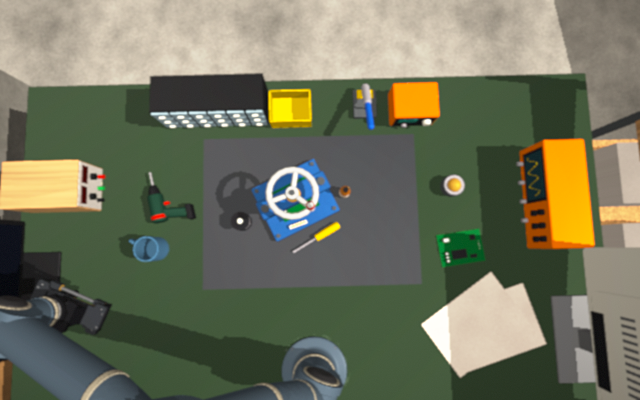

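```bash
cat > h.py <<'E'
from rig import *
import cv2,numpy as np
np.set_printoptions(precision=4,suppress=True)
def cam(n):
    m=camera_model(n);f=200/np.tan(np.radians(m["fov_y"])/2)
    if n=="wrist":
        from scipy.spatial.transform import Rotation as R
        s=observe();T=np.eye(4);T[:3,:3]=R.from_quat(s["orientation"]).as_matrix();T[:3,3]=s["ee_pos"]
        return f,m["cx"],m["cy"],T@m["hand_eye"]
    return f,m["cx"],m["cy"],m["extrinsics"]
def ray(c,u,v):
    f,cx,cy,E=c;d=E[:3,:3]@np.array([(u-cx)/f,-(v-cy)/f,-1]);return E[:3,3],d/np.linalg.norm(d)
def onz(c,u,v,z):
    o,d=ray(c,u,v);return o+d*(z-o[2])/d[2]
def proj(c,P):
    f,cx,cy,E=c;p=E[:3,:3].T@(np.asarray(P)-E[:3,3]);return np.array([cx+f*p[0]/-p[2],cy+f*p[1]/p[2]])
def meet(c1,p1,c2,p2):
    o1,d1=ray(c1,*p1);o2,d2=ray(c2,*p2)
    t=np.linalg.lstsq(np.c_[d1,-d2],o2-o1,rcond=None)[0]
    a,b=o1+d1*t[0],o2+d2*t[1];return (a+b)/2,np.linalg.norm(a-b)
E
python3 - <<'E'
from h import *
a=cv2.imread("pics/side0.png")[140:270,270:400];b=cv2.imread("pics/top0.png")[145:275,225:355]
cv2.imwrite("pics/z0.png",cv2.resize(np.hstack([a,b]),None,fx=3,fy=3,interpolation=cv2.INTER_CUBIC))
for n in("side","top"):
    im=cv2.imread(f"pics/{n}0.png");h=cv2.cvtColor(im,cv2.COLOR_BGR2HSV)
    m=((h[...,0]<6)|(h[...,0]>174))&(h[...,1]>140)&(h[...,2]>70)
    k,_,st,ce=cv2.connectedComponentsWithStats(m.astype(np.uint8))
    for s_,c_ in zip(st[1:],ce[1:]):
        if s_[4]>4 and 220<c_[0]<400 and 140<c_[1]<270:print(n,s_,c_)
    m=(h[...,1]<50)&(h[...,2]>150)
    m[:,:240]=0;m[:,400:]=0;m[:155]=0;m[230:]=0
    k,_,st,ce=cv2.connectedComponentsWithStats(m.astype(np.uint8))
    for s_,c_ in zip(st[1:],ce[1:]):
        if s_[4]>60:print(n,'wh',s_,c_)
E
```

```text
side [329 142   4   6  16] [330.8125 144.3125]
side [326 170   6  16  83] [328.6145 177.1446]
side wh [312 162  54  32 978] [339.9836 178.2945]
top wh [ 265  167   54   53 1265] [291.0775 192.2672]
top wh [289 220  19   9  66] [297.7879 224.0455]
```

View pics/z0.png

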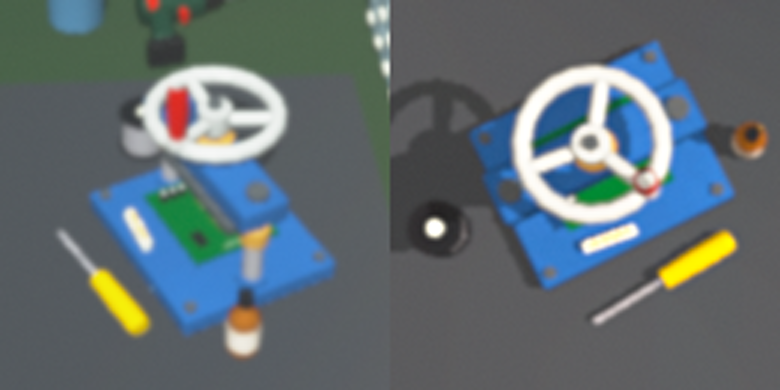

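```bash
python3 - <<'E'
from h import *
S,T=cam("side"),cam("top")
print("hub top",onz(T,291.8,193.3,.195))
print("handle side",onz(S,328.6,177.6,.243))
print("handle top img",onz(T,310,205.3,.278))
print(meet(S,(328.6,177.6),T,(310,205)))
# cap of bottle etc. & hub in side
print("hub side",onz(S,341.6,179.2,.206), "hub cap top", onz(T,291.5,192.7,.212))
im=cv2.imread("pics/top0.png");h=cv2.cvtColor(im,cv2.COLOR_BGR2HSV)
m=((h[...,1]<50)&(h[...,2]>150)).astype(np.uint8);m[:,:255]=0;m[:,330:]=0;m[:160]=0;m[222:]=0
k,l,st,ce=cv2.connectedComponentsWithStats(m);i=1+st[1:,4].argmax()
c=max(cv2.findContours((l==i).astype(np.uint8),0,1)[0],key=cv2.contourArea)
e=cv2.fitEllipse(c);print(e,onz(T,*e[0],.197))
E
```

```text
hub top [0.5635 0.0477 0.195 ]
handle side [ 0.5178 -0.0082  0.243 ]
handle top img [ 0.518  -0.0065  0.278 ]
(array([ 0.5202, -0.0061,  0.2416]), np.float64(0.004543070619625909))
hub side [0.5627 0.0277 0.206 ] hub cap top [0.563  0.0476 0.212 ]
((291.2040100097656, 192.14468383789062), (48.114845275878906, 49.67757797241211), 115.74069213867188) [0.5667 0.0493 0.197 ]
```

Call:
{"op": "move_arm", "data": {
  "increments": [
    [0,-2,4,0,0,-0.14],
    [2,-5,8,0,0,-0.28],
    [4,-9,12,0,0,-0.42],
    [6,-13,14,0,0,-0.56],
    [8,-17,16,0,0,-0.7],
    [10,-21,18,0,0,-0.84],
    [12,-25,20,0,0,-0.98],
    [14,-29,21,0,0,-1.12]
  ],
  "hand": 1,
  "grip_force": 20
}}

```text
time: 0.9
ee_pos: [0.4085, 0.3314, 0.4514]
orientation: [0.695, 0.719, 0.001, -0.0]
force: [0.1, 0.2, 0.3]
grip_width: 0.0309
grip_force: 0.0
```

Call:
{"op": "move_arm", "data": {
  "increments": [
    [2,-4,0,0,0,0],
    [4,-8,0,0,0,0],
    [6,-12,0,0,0,0],
    [8,-16,0,0,0,0],
    [10,-20,0,0,0,0],
    [12,-24,0,0,0,0],
    [14,-28,0,0,0,-0.04],
    [14,-28,0,0,0,-0.04]
  ]
}}

```text
time: 1.7
ee_pos: [0.5493, 0.0452, 0.4498]
orientation: [0.712, 0.702, -0.001, 0.002]
force: [-0.2, -0.1, 1.2]
grip_width: 0.0005
grip_force: 0.0
```

Call:
{"op": "move_arm", "data": {
  "increments": [
    [0,0,0,0,0,0],
    [0,0,0,0,0,0],
    [0,0,0,0,0,0]
  ]
}}

```text
time: 2.0
ee_pos: [0.5476, 0.0547, 0.4498]
orientation: [0.706, 0.708, 0.0, -0.0]
force: [0.1, -0.2, -0.2]
grip_width: 0.0005
grip_force: 0.0
```

```bash
python3 - <<'E'
from h import *
c=cam("wrist");s=observe();np.save("wc0.npy",c[3]);print(s["ee_pos"],s["orientation"],s["joint_positions"])
im=snapshot("wrist")[:,:,::-1].copy();cv2.imwrite("pics/w0.png",im)
print(c[3],proj(c,[.565,.048,.195]),proj(c,[.519,-.007,.278]))
E
```

```text
[0.5476 0.0547 0.4498] [ 0.7063  0.708   0.     -0.0004] [-0.6203  0.151   0.5255  1.5278 -0.0764  1.4836 -0.0906]
[[ 1.     -0.0034  0.0002  0.5491]
 [ 0.0033  0.9618  0.2736  0.1303]
 [-0.0011 -0.2736  0.9618  0.5932]
 [ 0.      0.      0.      1.    ]] [330.8955 178.0109] [288.4391 246.6859]
```

View pics/w0.png

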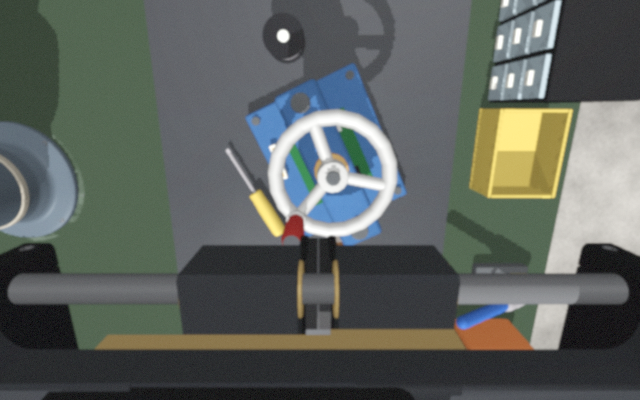

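```bash
cat >> h.py <<'E'
def measure(im,c,zh,show=True):
    h=cv2.cvtColor(im,cv2.COLOR_BGR2HSV)
    m=(((h[...,0]<8)|(h[...,0]>172))&(h[...,1]>130)&(h[...,2]>60)).astype(np.uint8)
    p=proj(c,[.565,.048,zh]).astype(int)
    box=np.zeros_like(m);box[max(p[1]-110,0):p[1]+110,max(p[0]-110,0):p[0]+110]=1;m*=box
    k,l,st,ce=cv2.connectedComponentsWithStats(m);i=1+st[1:,4].argmax()
    w=((h[...,1]<40)&(h[...,2]>140)).astype(np.uint8)*box
    k,l2,st2,_=cv2.connectedComponentsWithStats(w);j=1+st2[1:,4].argmax()
    # hub from the rim's inner + outer edge
    M=(l2==j).astype(np.uint8)
    C,hi=cv2.findContours(M,cv2.RETR_CCOMP,cv2.CHAIN_APPROX_NONE)
    o=max(C,key=cv2.contourArea).reshape(-1,2)
    q=np.array([onz(c,u,v,zh)[:2] for u,v in o])
    from scipy.optimize import least_squares
    f=lambda x:np.hypot(*(q-x[:2]).T)-x[2]
    r=least_squares(f,[.565,.048,.079],loss="soft_l1",f_scale=.001).x
    red=onz(c,*ce[i],zh+.048)
    print("hub",r,"red",st[i],ce[i],red,"phi",np.arctan2(red[1]-r[1],red[0]-r[0]),"r",np.hypot(*(red[:2]-r[:2])))
    return r,red
E
python3 - <<'E'
from h import *
im=cv2.imread("pics/w0.png");c=list(cam("wrist"));c[3]=np.load("wc0.npy")
measure(im,c,.195)
c=cam("top");im=cv2.imread("pics/top0.png")
try: measure(im,c,.195)
except Exception as e:print(e)
E
```

```text
hub [0.5668 0.0497 0.0788] red [282 216  21  23 325] [293.6923 227.3538] [0.5221 0.0013 0.243 ] phi -2.3161209172556103 r 0.06591422120318219
hub [0.5721 0.0539 0.0703] red [310 208   3   2   4] [310.75 208.25] [ 0.5131 -0.008   0.243 ] phi -2.3319160940884904 r 0.08551364845502157
```

Call:
{"op": "move_arm", "data": {
  "increments": [
    [0,-4,0,0,0,0],
    [0,-6.5,0,0,0,0],
    [0,-6.5,0,0,0,0],
    [0,-6.5,0,0,0,0],
    [0,-6.5,0,0,0,0]
  ]
}}

```text
time: 2.55
ee_pos: [0.5481, -0.0102, 0.4499]
orientation: [0.706, 0.708, 0.0, -0.0]
force: [-0.8, -0.3, -0.4]
grip_width: 0.0004
grip_force: 0.0
```

```bash
python3 - <<'E'
from h import *
c=cam("wrist");np.save("wc1.npy",c[3]);print(observe()["ee_pos"])
im=snapshot("wrist")[:,:,::-1].copy();cv2.imwrite("pics/w1.png",im)
r,red=measure(im,c,.195)
c0=list(c);c0[3]=np.load("wc0.npy")
p=proj(c,[.52,0,.243]).astype(int)
a=im[max(p[1]-100,0):p[1]+60,p[0]-70:p[0]+130];cv2.imwrite("pics/z1.png",cv2.resize(a,None,fx=3,fy=3,interpolation=2));print(p)
E
```

```text
[ 0.5481 -0.0102  0.4499]
hub [0.5668 0.0508 0.0783] red [279 162  23  20 175] [292.2514 169.1829] [0.5222 0.0025 0.243 ] phi -2.316641730863848 r 0.06577114609144077
[290 171]
```

View pics/z1.png

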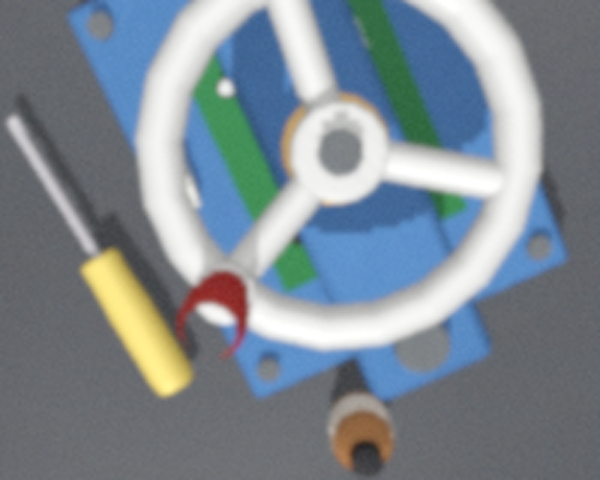

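```bash
cat >> h.py <<'E'
def spokes(im,c,zh,hub):
    h=cv2.cvtColor(im,cv2.COLOR_BGR2HSV);w=((h[...,1]<45)&(h[...,2]>130))
    rs=np.arange(.028,.058,.001);out=[]
    A=np.radians(np.arange(-180,180,.5));S=np.zeros(len(A))
    for r in rs:
        for k,a in enumerate(A):
            u,v=np.round(proj(c,[hub[0]+r*np.cos(a),hub[1]+r*np.sin(a),zh])).astype(int)
            S[k]+=w[v,u]
    z=(S*np.exp(3j*A)).sum();ph=np.angle(z)/3
    print("spoke dirs",[round(float((ph+k*2*np.pi/3+np.pi)%(2*np.pi)-np.pi),4) for k in(0,1,2)],"coh",abs(z)/S.sum())
    return ph,S
E
python3 - <<'E'
from h import *
for k in(0,1):
    im=cv2.imread(f"pics/w{k}.png");c=list(cam("wrist"));c[3]=np.load(f"wc{k}.npy")
    r,_=measure(im,c,.195);spokes(im,c,.195,r)
    print(proj(c,[*r[:2],.212]))
print(onz(c,289.3,182.7,.278),onz(c,220+340/3,71+152/3,.212))
E
```

```text
hub [0.5668 0.0497 0.0788] red [282 216  21  23 325] [293.6923 227.3538] [0.5221 0.0013 0.243 ] phi -2.3161209172556103 r 0.06591422120318219
spoke dirs [-0.1734, 1.921, -2.2678] coh 0.901088082415897
[332.9496 179.5221]
hub [0.5668 0.0508 0.0783] red [279 162  23  20 175] [292.2514 169.1829] [0.5222 0.0025 0.243 ] phi -2.316641730863848 r 0.06577114609144077
spoke dirs [-0.1631, 1.9313, -2.2575] coh 0.904251319142539
[333.392  121.7365]
[ 0.5218 -0.0045  0.278 ] [0.5667 0.0509 0.212 ]
```

Call:
{"op": "move_arm", "data": {
  "increments": [
    [0.5,-2,-4,0,0,0],
    [0.5,-2,-8,0,0,0],
    [0.5,-2,-12,0,0,0],
    [0.5,-2,-15,0,0,0],
    [0.5,-2,-18,0,0,0],
    [0.5,-2,-20.4,0,0,0],
    [0.5,-2,-20.4,0,0,0],
    [0.5,-2,-20.4,0,0,0]
  ]
}}

```text
time: 3.4
ee_pos: [0.5534, -0.0313, 0.2464]
orientation: [0.707, 0.707, 0.0, 0.0]
force: [0.6, -0.2, 0.6]
grip_width: 0.0007
grip_force: 0.0
```

```bash
cat > plan.py <<'E'
from h import *
hub=np.array([.5667,.0503]);ph0=-2.262
def tcp(psi,ex=15,ey=9.5,rh=12):   # psi: wheel turn since start
    p=ph0-psi;h=hub*1000+70*np.array([np.cos(p),np.sin(p)]);t=np.array([np.sin(p),-np.cos(p)])
    s=np.clip(t/.35,-1,1)*[ex,ey]
    return h-rh*t-s
E
python3 - <<'E'
from plan import *
s=observe();print(s["ee_pos"]*1000,s["force"])
P=np.array([tcp(x) for x in np.arange(0,6.4,.1)])/10
print(P[0]*10)
for i in range(0,56,8):
    print(i,[[round(float(v),1) for v in P[j]-P[i]] for j in range(i+1,i+9)])
E
```

```text
[553.4262 -31.2995 246.4059] [ 0.5802 -0.173   0.5766]
[546.3232 -20.7831]
0 [[-0.6, 0.4], [-1.2, 0.8], [-1.7, 1.3], [-2.1, 1.9], [-2.5, 2.4], [-3.2, 3.1], [-3.9, 3.7], [-4.5, 4.4]]
8 [[-0.6, 0.7], [-1.1, 1.4], [-1.5, 2.1], [-1.8, 2.8], [-1.8, 3.5], [-1.6, 4.2], [-1.4, 4.8], [-1.0, 5.5]]
16 [[0.4, 0.6], [0.9, 1.1], [1.4, 1.6], [1.9, 2.1], [2.5, 2.5], [3.2, 3.0], [3.8, 3.6], [4.5, 4.0]]
24 [[0.7, 0.4], [1.4, 0.7], [2.1, 1.0], [2.8, 1.1], [3.5, 1.0], [4.2, 0.8], [4.8, 0.5], [5.4, 0.1]]
32 [[0.6, -0.4], [1.1, -0.9], [1.6, -1.4], [2.0, -2.0], [2.5, -2.6], [3.2, -3.2], [3.9, -3.9], [4.5, -4.6]]
40 [[0.5, -0.7], [1.0, -1.4], [1.4, -2.1], [1.6, -2.8], [1.4, -3.5], [1.1, -4.2], [0.8, -4.8], [0.4, -5.4]]
48 [[-0.4, -0.6], [-0.9, -1.1], [-1.5, -1.5], [-2.0, -1.9], [-2.7, -2.5], [-3.3, -3.0], [-4.0, -3.5], [-4.7, -3.9]]
```

Call:
{"op": "move_arm", "data": {
  "increments": [
    [-0.3,0.5,0,0,0,0],
    [-0.6,0.9,0,0,0,0],
    [-0.7,1.1,0,0,0,0],
    [-0.7,1.1,0,0,0,0]
  ]
}}

```text
time: 3.8
ee_pos: [0.5461, -0.0205, 0.2467]
orientation: [0.707, 0.707, 0.001, 0.0]
force: [-0.6, -0.3, 0.4]
grip_width: 0.0005
grip_force: 0.0
```

Call:
{"op": "move_arm", "data": {
  "increments": [
    [-0.3,0.2,0,0,0,0],
    [-0.6,0.4,0,0,0,0],
    [-0.6,0.4,0,0,0,0],
    [-0.6,0.4,0,0,0,0]
  ]
}}

```text
time: 4.2
ee_pos: [0.5406, -0.0176, 0.2464]
orientation: [0.708, 0.707, 0.0, 0.001]
force: [3.8, -1.9, 0.7]
grip_width: 0.0006
grip_force: 2.0
```

```bash
python3 - <<'E'
from h import *
s=observe();print(s["ee_pos"]*1000,s["force"],s["torque"])
im=snapshot("wrist")[:,:,::-1].copy();cv2.imwrite("pics/w2.png",im)
E
```

```text
[540.6075 -17.5994 246.4174] [ 3.8409 -1.924   0.7014] [-0.4523 -0.5997 -0.0069]
```

View pics/w2.png

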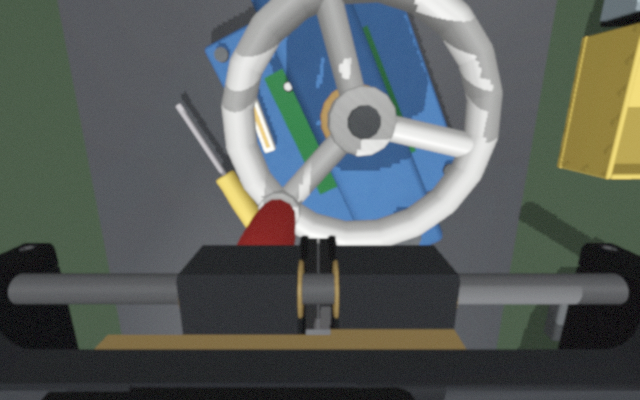

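Call:
{"op": "move_arm", "data": {
  "increments": [
    [-0.6,0.4,0,0,0,0],
    [-1.1,0.9,0,0,0,0],
    [-1.5,1.5,0,0,0,0],
    [-1.9,2.0,0,0,0,0],
    [-2.6,2.7,0,0,0,0],
    [-3.3,3.3,0,0,0,0],
    [-3.9,4.0,0,0,0,0]
  ]
}}

```text
time: 4.95
ee_pos: [0.4995, 0.0217, 0.2457]
orientation: [0.708, 0.706, -0.002, -0.0]
force: [-0.7, -4.2, -0.1]
grip_width: 0.0004
grip_force: 2.3
```

```bash
cat > chk.py <<'E'
from plan import *
import sys
psi=float(sys.argv[1]);zh=.195-.006*psi/6.283
s=observe();c=cam("wrist");im=snapshot("wrist")[:,:,::-1].copy();cv2.imwrite(f"pics/c{psi}.png",im)
print(s["time"],s["ee_pos"]*1000,s["force"],"cmd",tcp(psi))
ph,S=spokes(im,c,zh,hub)
e=(ph0-psi-ph+np.pi/3)%(2*np.pi/3)-np.pi/3
print("turn since start",psi+e)
E
python3 chk.py 0.8
```

```text
4.95 [499.5294  21.7093 245.6666] [-0.678  -4.2113 -0.0571] cmd [501.2832  23.2724]
spoke dirs [-0.9593, 1.1351, -3.0537] coh 0.927679696819818
turn since start 0.791679731384032
```

Call:
{"op": "move_arm", "data": {
  "increments": [
    [-0.6,0.7,0,0,0,0],
    [-1.1,1.4,0,0,0,0],
    [-1.5,2.1,0,0,0,0],
    [-1.8,2.8,-0.1,0,0,0],
    [-1.8,3.5,-0.1,0,0,0],
    [-1.6,4.2,-0.1,0,0,0],
    [-1.4,4.8,-0.1,0,0,0],
    [-1.0,5.5,-0.1,0,0,0]
  ]
}}

```text
time: 5.8
ee_pos: [0.4893, 0.0781, 0.2446]
orientation: [0.707, 0.707, -0.002, -0.002]
force: [-4.0, -3.4, 2.7]
grip_width: 0.0007
grip_force: 2.7
```

```bash
python3 chk.py 1.6
```

```text
5.8 [489.3182  78.1185 244.5554] [-4.0264 -3.4216  2.7491] cmd [491.1761  77.9599]
spoke dirs [0.152, 2.2464, -1.9424] coh 0.4061970186353072
turn since start 1.774810864071726
```

Call:
{"op": "move_arm", "data": {
  "increments": [
    [0.4,0.6,0,0,0,0],
    [0.9,1.1,0,0,0,0],
    [1.4,1.6,0,0,0,0],
    [1.9,2.1,-0.1,0,0,0],
    [2.5,2.5,-0.1,0,0,0],
    [3.2,3.0,-0.1,0,0,0],
    [3.8,3.6,-0.1,0,0,0],
    [4.5,4.0,-0.1,0,0,0]
  ]
}}

```text
time: 6.65
ee_pos: [0.5351, 0.1194, 0.2434]
orientation: [0.707, 0.707, -0.001, -0.001]
force: [-4.6, -0.2, 0.0]
grip_width: 0.0006
grip_force: 2.5
```

Call:
{"op": "move_arm", "data": {
  "increments": [
    [0.7,0.4,0,0,0,0],
    [1.4,0.7,0,0,0,0],
    [2.1,1.0,0,0,0,0],
    [2.8,1.1,-0.1,0,0,0],
    [3.5,1.0,-0.1,0,0,0],
    [4.2,0.8,-0.1,0,0,0],
    [4.8,0.5,-0.1,0,0,0],
    [5.4,0.1,-0.1,0,0,0]
  ]
}}

```text
time: 7.45
ee_pos: [0.5901, 0.1212, 0.2427]
orientation: [0.707, 0.708, 0.001, -0.001]
force: [-4.1, 4.2, 0.4]
grip_width: 0.0001
grip_force: 2.5
```

```bash
python3 chk.py 3.2; python3 -c "
import cv2
a=cv2.imread('pics/c1.6.png');b=cv2.imread('pics/c3.2.png');import numpy as np
cv2.imwrite('pics/z2.png',cv2.resize(np.hstack([a,b]),(800,250)))"
```

```text
7.45 [590.1015 121.2294 242.6599] [-4.1086  4.1891  0.3667] cmd [590.6113 119.213 ]
spoke dirs [0.9259, 3.0203, -1.1685] coh 0.576996323012563
turn since start 3.0952872031535863
```

View pics/z2.png

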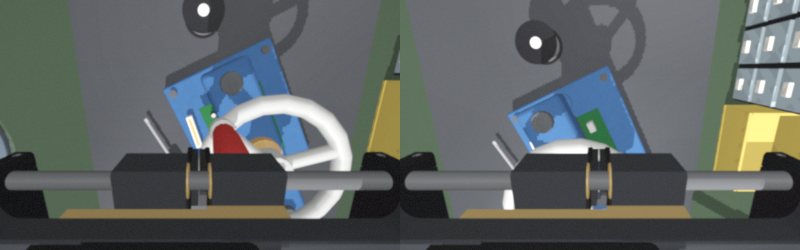

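Call:
{"op": "move_arm", "data": {
  "increments": [
    [0.6,-0.4,0,0,0,0],
    [1.1,-0.9,0,0,0,0],
    [1.6,-1.4,0,0,0,0],
    [2.0,-2.0,-0.1,0,0,0],
    [2.5,-2.6,-0.1,0,0,0],
    [3.2,-3.2,-0.1,0,0,0],
    [3.9,-3.9,-0.1,0,0,0],
    [4.5,-4.6,-0.1,0,0,0]
  ]
}}

```text
time: 8.3
ee_pos: [0.6363, 0.0748, 0.242]
orientation: [0.707, 0.707, 0.002, -0.0]
force: [-2.5, 5.7, -0.1]
grip_width: 0.0004
grip_force: 2.8
```

Call:
{"op": "move_arm", "data": {
  "increments": [
    [0.5,-0.7,0,0,0,0],
    [1.0,-1.4,0,0,0,0],
    [1.4,-2.1,0,0,0,0],
    [1.6,-2.8,-0.1,0,0,0],
    [1.4,-3.5,-0.1,0,0,0],
    [1.1,-4.2,-0.1,0,0,0],
    [0.8,-4.8,-0.1,0,0,0],
    [0.4,-5.4,-0.1,0,0,0]
  ]
}}

```text
time: 9.1
ee_pos: [0.6414, 0.0171, 0.2419]
orientation: [0.708, 0.706, 0.002, 0.003]
force: [5.1, 2.5, -2.6]
grip_width: 0.0002
grip_force: 2.6
```

```bash
python3 chk.py 4.8; python3 - <<'E'
from plan import *
P=np.array([tcp(x) for x in np.arange(0,6.4,.1)])/10
print([[round(float(v),1) for v in P[j]-P[48]] for j in range(49,64)])
E
```

```text
9.1 [641.4365  17.0809 241.9305] [ 5.1494  2.5165 -2.5849] cmd [639.9515  19.1704]
spoke dirs [-0.7435, 1.3509, -2.8379] coh 0.8699154417368379
turn since start 4.764681599892493
[[-0.4, -0.6], [-0.9, -1.1], [-1.5, -1.5], [-2.0, -1.9], [-2.7, -2.5], [-3.3, -3.0], [-4.0, -3.5], [-4.7, -3.9], [-5.4, -4.3], [-6.1, -4.5], [-6.8, -4.7], [-7.5, -4.7], [-8.2, -4.5], [-8.8, -4.3], [-9.5, -3.9]]
```

Call:
{"op": "move_arm", "data": {
  "increments": [
    [-0.4,-0.6,0,0,0,0],
    [-0.9,-1.1,0,0,0,0],
    [-1.5,-1.5,0,0,0,0],
    [-2.0,-1.9,0,0,0,0],
    [-2.7,-2.5,-0.1,0,0,0],
    [-3.3,-3.0,-0.1,0,0,0],
    [-4.0,-3.5,-0.1,0,0,0],
    [-4.7,-3.9,-0.1,0,0,0]
  ]
}}

```text
time: 9.95
ee_pos: [0.5935, -0.0222, 0.2412]
orientation: [0.708, 0.706, 0.001, 0.002]
force: [4.8, 2.0, 1.0]
grip_width: 0.0002
grip_force: 2.5
```

Call:
{"op": "move_arm", "data": {
  "increments": [
    [-0.7,-0.4,0,0,0,0],
    [-1.4,-0.6,0,0,0,0],
    [-2.1,-0.8,0,0,0,0],
    [-2.1,-0.8,0,0,0,0],
    [-2.1,-0.8,0,0,0,0]
  ]
}}

```text
time: 10.45
ee_pos: [0.5708, -0.0292, 0.2403]
orientation: [0.708, 0.706, -0.0, 0.0]
force: [2.2, -0.8, 1.5]
grip_width: 0.0006
grip_force: 0.8
```

```bash
python3 chk.py 5.9
```

```text
10.45 [570.8208 -29.1799 240.342 ] [ 2.1732 -0.7534  1.5104] cmd [571.9133 -28.2725]
spoke dirs [0.2686, 2.363, -1.8258] coh 0.7334038103036872
turn since start 5.846977189270945
```

Call:
{"op": "move_arm", "data": {
  "increments": [
    [-0.7,0,0,0,0,0],
    [-1.2,0.1,0,0,0,0],
    [-1.5,0.2,0,0,0,0],
    [-1.5,0.2,0,0,0,0],
    [-1.5,0.2,0,0,0,0]
  ]
}}

```text
time: 11.0
ee_pos: [0.5557, -0.0262, 0.24]
orientation: [0.707, 0.707, -0.0, -0.0]
force: [1.8, -0.4, 1.5]
grip_width: 0.0003
grip_force: 1.4
```

```bash
python3 chk.py 6.12; python3 - <<'E'
from h import *
S=cam("side");im=snapshot("side")[:,:,::-1].copy();cv2.imwrite("pics/side1.png",im)
for f in("side0","side1"):
    i=cv2.imread(f"pics/{f}.png");h=cv2.cvtColor(i,cv2.COLOR_BGR2HSV)
    m=((h[...,0]<6)|(h[...,0]>174))&(h[...,1]>140)&(h[...,2]>70);m[:155]=0;m[200:]=0;m[:,:300]=0;m[:,380:]=0
    print(f,m.sum(),np.argwhere(m).mean(0)[::-1])
E
```

```text
11.0 [555.7497 -26.1507 239.98  ] [ 1.8087 -0.3711  1.4646] cmd [556.7981 -25.7124]
spoke dirs [0.0165, 2.1109, -2.0779] coh 0.7703219154774243
turn since start 6.099093433474276
side0 83 [328.6145 177.1446]
side1 74 [332.5676 180.9865]
```

Call:
{"op": "move_arm", "data": {
  "increments": [
    [1,-0.8,0,0,0,0],
    [1,-0.8,4,0,0,0],
    [1,-0.8,8,0,0,0],
    [0,0.5,12.5,0,0,0],
    [-0.7,1.6,17,0,0,0],
    [-0.7,1.6,21,0,0,0],
    [-0.7,1.6,21,0,0,0],
    [-0.7,1.6,21,0,0,0]
  ]
}}

```text
time: 11.9
ee_pos: [0.549, -0.0104, 0.4502]
orientation: [0.707, 0.707, 0.0, -0.0]
force: [0.2, 0.3, -0.6]
grip_width: 0.0006
grip_force: 0.0
```

```bash
cat > ref.py <<'E'
from plan import *
import sys
n=sys.argv[1];zh=.189
c=cam("wrist");s=observe();np.save(f"wc{n}.npy",c[3]);im=snapshot("wrist")[:,:,::-1].copy();cv2.imwrite(f"pics/w{n}.png",im)
print(s["time"],s["ee_pos"])
r,_=measure(im,c,zh);spokes(im,c,zh,r);spokes(im,c,zh,hub)
c0=list(c);c0[3]=np.load("wc1.npy");spokes(cv2.imread("pics/w1.png"),c0,.195,hub)
i0=snapshot("side")[:,:,::-1].copy();cv2.imwrite(f"pics/side{n}.png",i0)
h=cv2.cvtColor(i0,cv2.COLOR_BGR2HSV)
m=((h[...,0]<6)|(h[...,0]>174))&(h[...,1]>140)&(h[...,2]>70);m[:155]=0;m[200:]=0;m[:,:300]=0;m[:,380:]=0
print(m.sum(),np.argwhere(m).mean(0)[::-1])
S=cam("side")
for d in(0,.05,.1,.15,.2,.25): # expected shift of the red blob when d short
    f=lambda p,z:proj(S,[hub[0]+.07*np.cos(p),hub[1]+.07*np.sin(p),z])
    print(d,f(ph0+d,.237)-f(ph0,.243))
E
python3 ref.py 3
```

```text
11.9 [ 0.549  -0.0104  0.4502]
hub [0.5666 0.0508 0.0783] red [291 168  21  17 159] [302.4906 174.5723] [ 0.5337 -0.0048  0.237 ] phi -2.1052485587719345 r 0.06451806059579601
spoke dirs [0.037, 2.1314, -2.0574] coh 0.919123288258624
spoke dirs [0.0372, 2.1316, -2.0572] coh 0.9185456972320423
spoke dirs [-0.1629, 1.9315, -2.2573] coh 0.9050141615164723
80 [332.375  180.1625]
0 [-0.0294  1.5046]
0.05 [0.8962 1.9132]
0.1 [1.8541 2.2934]
0.15 [2.8419 2.6441]
0.2 [3.8569 2.9643]
0.25 [4.8964 3.2529]
```

Call:
{"op": "move_arm", "data": {
  "increments": [
    [1.7,-2.4,-4,0,0,0],
    [1.7,-2.4,-8,0,0,0],
    [1.7,-2.4,-12,0,0,0],
    [1.7,-2.4,-16,0,0,0],
    [1.7,-2.4,-19,0,0,0],
    [1.7,-2.4,-21,0,0,0],
    [1.7,-2.4,-21,0,0,0],
    [1.7,-2.4,-21,0,0,0]
  ]
}}

```text
time: 12.8
ee_pos: [0.5656, -0.0344, 0.2394]
orientation: [0.708, 0.707, -0.001, -0.001]
force: [-0.1, 0.7, 0.3]
grip_width: 0.0008
grip_force: 0.0
```

```bash
python3 - <<'E'
from plan import *
s=observe();print(s["ee_pos"]*1000,s["force"])
for p in(6.12,6.2,6.25,6.28,6.32):print(p,tcp(p),tcp(p)-s["ee_pos"][:2]*1000)
E
```

```text
[565.5895 -34.3676 239.3744] [-0.1229  0.722   0.2579]
6.12 [556.7981 -25.7124] [-8.7914  8.6553]
6.2 [551.5624 -23.5096] [-14.0271  10.858 ]
6.25 [548.386 -21.923] [-17.2036  12.4446]
6.28 [546.5195 -20.8955] [-19.07    13.4721]
6.32 [544.0805 -19.4393] [-21.509   14.9283]
```

Call:
{"op": "move_arm", "data": {
  "increments": [
    [-0.5,0.5,0,0,0,0],
    [-0.9,0.8,0,0,0,0],
    [-1.2,1.0,0,0,0,0],
    [-1.5,1.1,0,0,0,0],
    [-1.8,1.3,0,0,0,0],
    [-1.8,1.3,0,0,0,0],
    [-1.8,1.3,0,0,0,0]
  ]
}}

```text
time: 13.5
ee_pos: [0.5488, -0.0212, 0.2409]
orientation: [0.707, 0.707, 0.001, 0.001]
force: [3.1, -1.0, 2.6]
grip_width: 0.0007
grip_force: 1.9
```

```bash
python3 chk.py 6.26
```

```text
13.5 [548.81   -21.2197 240.9333] [ 3.1143 -1.0423  2.5794] cmd [547.7604 -21.5867]
spoke dirs [-0.1114, 1.983, -2.2058] coh 0.8106014745266437
turn since start 6.22695623381018
```

Call:
{"op": "move_arm", "data": {
  "increments": [
    [-0.2,0.1,0,0,0,0],
    [-0.3,0.2,0,0,0,0],
    [-0.3,0.2,0,0,0,0],
    [-0.3,0.2,0,0,0,0]
  ]
}}

```text
time: 13.95
ee_pos: [0.5456, -0.0193, 0.2406]
orientation: [0.708, 0.707, 0.001, 0.001]
force: [3.9, -1.6, 3.1]
grip_width: 0.0006
grip_force: 2.7
```

```bash
python3 chk.py 6.28
```

```text
13.95 [545.5905 -19.3358 240.5851] [ 3.8676 -1.5792  3.089 ] cmd [546.5195 -20.8955]
spoke dirs [-0.1625, 1.9318, -2.2569] coh 0.8336564386055374
turn since start 6.278126406922687
```

Call:
{"op": "move_arm", "data": {
  "increments": [
    [1,-0.8,0,0,0,0],
    [1.5,-1.2,4,0,0,0],
    [1.5,-1.2,8,0,0,0],
    [1,0,12.5,0,0,0],
    [0.3,0.9,17,0,0,0],
    [0.3,0.9,21,0,0,0],
    [0.3,0.9,21,0,0,0],
    [0.3,0.9,21,0,0,0]
  ]
}}

```text
time: 14.8
ee_pos: [0.5475, -0.0102, 0.4493]
orientation: [0.707, 0.707, -0.001, -0.001]
force: [-0.3, -0.3, 0.2]
grip_width: 0.0006
grip_force: 0.0
```

```bash
python3 ref.py 4
```

```text
14.8 [ 0.5475 -0.0102  0.4493]
hub [0.5666 0.0508 0.0783] red [282 163  22  18 160] [295.4438 169.2125] [0.5241 0.0015 0.237 ] phi -2.282472350858042 r 0.06511788451322632
spoke dirs [-0.1358, 1.9586, -2.2302] coh 0.9050182424192097
spoke dirs [-0.1357, 1.9587, -2.2301] coh 0.9046299883378052
spoke dirs [-0.1629, 1.9315, -2.2573] coh 0.9050141615164723
86 [329.2791 178.6512]
0 [-0.0294  1.5046]
0.05 [0.8962 1.9132]
0.1 [1.8541 2.2934]
0.15 [2.8419 2.6441]
0.2 [3.8569 2.9643]
0.25 [4.8964 3.2529]
```

Call:
{"op": "move_arm", "data": {
  "increments": [
    [1.2,-2.1,-4,0,0,0],
    [1.2,-2.1,-8,0,0,0],
    [1.2,-2.1,-12,0,0,0],
    [1.2,-2.1,-16,0,0,0],
    [1.2,-2.1,-19,0,0,0],
    [1.2,-2.1,-21,0,0,0],
    [1.2,-2.1,-21,0,0,0],
    [1.2,-2.1,-21,0,0,0]
  ]
}}

```text
time: 15.7
ee_pos: [0.5594, -0.0313, 0.2393]
orientation: [0.708, 0.707, -0.001, -0.001]
force: [0.7, 0.3, 0.2]
grip_width: 0.0
grip_force: 0.0
```

Call:
{"op": "move_arm", "data": {
  "increments": [
    [-0.5,0.4,0,0,0,0],
    [-1.0,0.8,0,0,0,0],
    [-1.3,1.1,0,0,0,0],
    [-1.5,1.2,0,0,0,0],
    [-1.65,1.33,0,0,0,0],
    [-1.65,1.33,0,0,0,0],
    [-1.65,1.33,0,0,0,0]
  ]
}}

```text
time: 16.4
ee_pos: [0.5446, -0.0182, 0.2408]
orientation: [0.708, 0.707, 0.001, 0.001]
force: [4.6, -1.3, 1.5]
grip_width: 0.0006
grip_force: 2.4
```

```bash
python3 chk.py 6.3
```

```text
16.4 [544.6157 -18.1508 240.8068] [ 4.6122 -1.2833  1.5028] cmd [545.2927 -20.1796]
spoke dirs [-0.1815, 1.9129, -2.2759] coh 0.841148993586459
turn since start 6.297062705613205
```

Call:
{"op": "move_arm", "data": {
  "increments": [
    [1,-0.8,0,0,0,0],
    [1.5,-1.2,4,0,0,0],
    [1.5,-1.2,8,0,0,0],
    [1,0,12.5,0,0,0],
    [0.4,0.8,17,0,0,0],
    [0.4,0.8,21,0,0,0],
    [0.4,0.8,21,0,0,0],
    [0.4,0.8,21,0,0,0]
  ]
}}

```text
time: 17.25
ee_pos: [0.5473, -0.0101, 0.45]
orientation: [0.708, 0.707, -0.0, -0.001]
force: [-0.3, 0.4, -0.2]
grip_width: 0.0006
grip_force: 0.0
```

```bash
python3 ref.py 5
```

```text
17.25 [ 0.5473 -0.0101  0.45  ]
hub [0.5666 0.0508 0.0783] red [281 162  22  17 157] [294.0764 168.3631] [0.5227 0.0024 0.237 ] phi -2.306628373281679 r 0.06537001202686868
spoke dirs [-0.1555, 1.9389, -2.2499] coh 0.9045986524933801
spoke dirs [-0.1553, 1.9391, -2.2497] coh 0.904346285714616
spoke dirs [-0.1629, 1.9315, -2.2573] coh 0.9050141615164723
81 [328.6543 178.6173]
0 [-0.0294  1.5046]
0.05 [0.8962 1.9132]
0.1 [1.8541 2.2934]
0.15 [2.8419 2.6441]
0.2 [3.8569 2.9643]
0.25 [4.8964 3.2529]
```

View pics/w5.png

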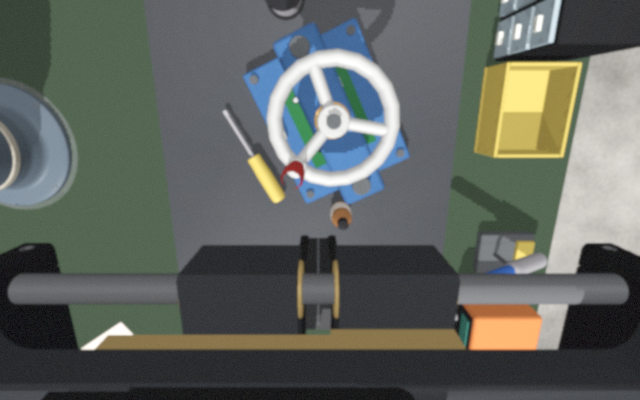

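The handle, at pixel (294,168), is within 0.01 rad of its starting direction. The gripper is clear of everything and nothing else has moved.

```bash
python3 -c "
from rig import *
print(finish_job())"
```

```text
the job is handed in; nothing more can be done
None
```

I pushed the hand wheel one full clockwise turn, and the handle measured within about 0.01 rad of where it started. I then moved the gripper clear and handed the job in at about 17 s; I didn't look at the connector itself.

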